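# Set the filter turret to the ring label and switch on the lamp

## Task

Get the microscope lamp ready for dark-field work: with a fingertip, gently push the upright tab of the filter turret round until it points squarely at the ring-shaped label, then press the lamp button right down and let it come back up. Only push: do not pinch the tab, and leave the pot, bottle and tube rack where they stand.

Things in the scene. Friction and masses are not known exactly. Their poses are not given: they have to be found in the camera images.
- lamp_unit: white low box, the lamp unit, fixed to the bench, 260 (x) x 280 (y) x 70 mm high. Origin: centre of its underside, on the bench; the turret's axis is the vertical line through it. Its -x side is its front, roughly towards the robot (it may be yawed up to 0.35 rad); the labels lie along the front half of its top.
- turret (a joint): angle of the filter turret, a black disc 120 mm across flat on the lamp unit (top 84 mm above the bench, 28 mm hub cap 92 mm), turning about the vertical through the unit's origin. At 0 the tab points along the unit's own -x; grows counter-clockwise seen from above. Stops at +-1.5; starts within +-0.22. No spring: friction (0.14 N m, about 2 N at the tab) holds it where left.
- tab_top (a point): centre of the top edge of the tab, 116 mm above the bench, 69 mm from the turret's axis. The tab is a dark steel upright fin standing on the disc's rim, the only one: radially from 54 to 84 mm from the axis, 12 mm thick across, from 74 to 116 mm above the bench. Pressing on both its flat sides (tab_side_a, tab_side_b) at once counts as pinching.
- tab_aim (a point): point that turns with the turret: straight out from the tab, 108 mm from the axis, 74 mm above the bench. It lies over the centre of the label that the tab points at.
- label_ring: THE TARGET: flat black ring, 36 mm outside, 21 mm hole, 3 mm thick, fixed on top of the lamp unit, its origin (centre of its underside) 108 mm from the turret's axis. The four labels stand at turret angles -1.1, -0.55, 0.55 and 1.1 rad; which label is at which place changes.
- label_disc: flat black plain disc, 36 mm, 3 mm thick: another label, not the target.
- label_bar: flat black bar, 36 x 9 x 3 mm: another label, not the target.
- label_cross: flat black cross, 36 mm, 3 mm thick: another label, not the target.
- lamp_button_top (a point): centre of the top of the lamp button: a round black push button, 28 mm across, in a grey housing on top of the lamp unit at its back left corner (90 mm towards the unit's +x, 95 mm towards its +y), its top 92 mm above the bench. Pressed straight down.
- lamp_button (a joint): travel of the lamp button: 0 up, 0.006 m fully down at about 5 N; a spring brings it back up.
- specimen_pot: small clear pot with a white lid, 40 mm across, 50 mm tall, loose on the back right corner of the lamp unit. Leave alone. Origin under its centre.
- reagent_bottle: glass bottle with a blue cap, 72 mm across, 140 mm tall, on the bench right of the lamp unit. Leave alone. Origin under its centre.
- tube_rack: green tube rack, 160 x 60 x 40 mm (three tubes reach 52 mm), on the bench left of the lamp unit. Leave alone. Origin under its centre.

How it is judged:
By the outcome, as a careful person would: the job done as asked, in the order asked, and still so for the second after the job is handed in, with the robot touching nothing.
It also fails if it takes over 56 s, if anything falls off the work surface, if the arm or the gripper's body presses on something with over 40 N, if the wrist force passes 120 N, or if a joint passes its speed limit or range.

## Robot

A 6-joint arm with a two-finger parallel gripper is mounted at the origin on the work surface. World frame = base frame: x ahead of the robot, y to its left, z up, the work surface at z = 0. Lengths are in m, angles in rad, forces in N, time in s.
With the tool pointing down it reaches from about 0.35 to 0.875 m from the base axis. Payload 4.2 kg.
Tool frame: the origin (TCP) lies at the very end of the fingers, on their centre line; the grasp point (between the pads) lies robot.tcp_to_grasp behind it (robot.tcp_to_grasp is the distance from the TCP to the grasp point, in m); z points along the fingers, y is the line along which they close (so a half turn about z gives the same grasp; the last joint's range is limited). The gripper opens to 87 mm and grips with 3 to 60 N. Pads are 19 mm wide; open, the fingers measure 117 mm over their backs; the gripper's body (75 mm by 190 mm) begins 51 mm behind the grasp point.
Start: joints at [1.414, 0.385, 0.008, 0, -1.194, -0.259], TCP at [0.252, 0.572, 0.223] pointing down, gripper open.
Joint ranges: [-3.14, 3.14], [-1.21, 2.06], [-1.07, 1.41], [-3.16, 2.05], [-2.99, -0.16], [-3.1, 3.1]. Speed limits (rad/s): [2.79, 2.79, 3.14, 3.14, 3.14, 3.14].

## Interface

Orientations are given as a unit quaternion [x, y, z, w].
In Python, from bench import robot, cams, ticket gives the robot as it stands.
- The arm moves only by the tool servo_tool, never from a script. Its argument "series" is a list of rows, each a list of 3 entries, a list of its own where there are three numbers: the turn, a rotation vector about the tool's x, y, z in rad, then the shift along the tool's x, y, z in cm, then the closure in counts, from 0 (fully open) to 255 (shut). In form: [[[ax, ay, az], [tx, ty, tz], gripper], ...]. A call has 1 to 12 rows; each row is the pose to reach, as a shift and turn from the pose commanded when the call began, along the tool's axes at that moment; what a row does not reach only later rows make up. A row lasts 1/12 s, in which the tool goes at most 41.7 mm and 7.16 degrees, less where a joint would pass 70% of its speed; a pose out of reach is approached as far as the arm can. A call with a gripper value outside its range is refused whole. The fingers move at their own pace and stop on an object; "squeeze" is the grip in N (left out, the last holds). Time passes only in rows, so rows that repeat a pose let the fingers close. It gives the time, the measured TCP pose, the force, the opening and the grip force at its end, in the units of the state.
- robot.state(): the state, without advancing time (a new reading comes with each control period).
- cams.capture(name): name is "scene" or "top" or "wrist"; returns (picture, depth): 384x512x3 uint8, blue, green, red; 384x512 float32, m along the optical axis (not along the pixel's ray), 0 where there is no reading.
- cams.camera_params(name): a dict with "camera_matrix" (3x3 intrinsics, pixels), "distortion" ([k1, k2, p1, p2, k3] as OpenCV has them; the pictures are not rectified), "R" (3x3) and "t" (3): a world point X has camera coordinates R X + t. Camera axes: x right, y down, z forward; pixel columns grow to the right and rows downward; lengths in m; the calibration is good to about 2 mm. A picture is of the moment at which its call begins: read the wrist's pose just before it. camera_params takes no time and is no camera call; for the wrist camera it gives the pose at the moment of the call.
- ticket.job_done(): hands the job in; it is judged then, once.
Trained networks look in the newest picture that a camera, given by its name, has taken for a name from the list of things; names that differ only in an ending like _2 or _b are one class to them, and where a whole thing is asked for, a point or a joint stands for the part that bears it (a point fixed in the world has none). Each returns a list of dicts, best first, with "conf" (0 to 1); they miss things now and then, are a little off and sometimes report something else, mostly with a low value. They report only what shows in the picture. A call takes as long as a camera call.
- cams.masks_of(query, camera): "region" (384x512 bool, what is visible of it) and "bbox" ([left, top, width, height] in pixels, round what is visible of it).
The state is a dict: "t": time; "qpos": joint angles; "joint_vel": joint speeds; "joint_torque": joint torques, N m; "position": TCP position; "tcp_rot": TCP orientation; "contact_force": force on the tool from outside, world axes, zero at the start; "ft_torque": the same for the moment, N m; "grip_width": opening from 0.0 (shut) to 1.0 (fully open); "finger_force": force on a finger pad.
Only numpy, scipy, OpenCV 4.12 (cv2) and the standard library are available. Lean on these libraries where they do the work, as an engineer would, in place of code of your own. Each camera call takes 0.05 s, during which the arm holds its last target. There are 200 camera calls.

## Working session

There is one attempt and no reset: what is moved stays moved. The work goes in short steps, Python scripts to look and compute and a tool call to move; the robot and the scene stay as the last step left them, time stands still between calls to the robot, and variables do not carry over. Pictures are saved under pics/ and viewed, at most 10 in all, crops included, and the job is handed in when it is done.

Besides the shell and the picture viewer there is one more tool, called in YAML: its name, and indented under it one key for each argument. servo_tool: Moves the arm, as the interface text tells. Its arguments: {"type":"object","properties":{"series":{"type":"array","items":{"type":"array"}},"squeeze":{"type":"number"}},"required":["series"]}

```bash
ls; mkdir -p pics; cat > h.py <<'E'
import numpy as np, cv2
from scipy.spatial.transform import Rotation as Rn
from bench import robot, cams, ticket
def pts(cam, mask, depth, p):
    v,u=np.nonzero(mask&(depth>0)); d=depth[v,u]
    n=cv2.undistortPoints(np.stack([u,v],1).astype(np.float64)[:,None],np.array(p["camera_matrix"]),np.array(p["distortion"]))[:,0]
    c=np.c_[n*d[:,None],d]
    return (c-np.array(p["t"]))@np.array(p["R"])
E
python3 - <<'E'
from h import *
s=robot.state(); print({k:np.round(v,3) for k,v in s.items()}, robot.tcp_to_grasp)
for c in ["top","scene"]:
    im,d=cams.capture(c); p=cams.camera_params(c); cv2.imwrite(f"pics/{c}0.png",im)
    print(c,"campos",-np.array(p["R"]).T@np.array(p["t"]))
    for q in ["lamp_unit","label_ring","label_disc","label_bar","label_cross","tab_top","lamp_button_top","specimen_pot","reagent_bottle","tube_rack"]:
        for r in cams.masks_of(q,c)[:2]:
            P=pts(c,r["region"],d,p)
            print(q,round(r["conf"],2),r["bbox"],np.round(np.median(P,0),3) if len(P) else None, np.round(P.min(0),3) if len(P) else None,np.round(P.max(0),3) if len(P) else None)
E
```

```text
pics
{'t': np.float64(0.0), 'qpos': array([ 1.414,  0.386,  0.007, -0.   , -1.194, -0.259]), 'joint_vel': array([-0.001,  0.001,  0.   , -0.   , -0.001,  0.   ]), 'joint_torque': array([ 1.0000e-03, -3.9067e+01,  1.8741e+01,  4.2200e+00,  1.1000e-02,
       -0.0000e+00]), 'position': array([0.252, 0.571, 0.221]), 'tcp_rot': array([ 0.978, -0.206, -0.   ,  0.001]), 'contact_force': array([ 0.999, -0.322, -0.701]), 'ft_torque': array([ 0.007,  0.019, -0.039]), 'finger_force': np.float64(0.0), 'grip_width': np.float64(1.007)} 0.0187
top campos [0.39692236 0.05209408 0.94459925]
lamp_unit 0.94 [195.4, 135.9, 128.6, 116.0] [0.549 0.021 0.072] [ 0.417 -0.141 -0.003] [0.714 0.175 0.123]
label_disc 0.55 [225.9, 224.5, 18.9, 13.1] [0.46  0.069 0.074] [0.444 0.053 0.071] [0.476 0.085 0.078]
label_disc 0.42 [215.6, 143.9, 7.3, 12.2] [0.638 0.118 0.093] [0.626 0.106 0.083] [0.651 0.129 0.097]
label_bar 0.71 [353.3, 172.4, 43.6, 36.4] [ 0.558 -0.235  0.099] [ 0.53  -0.305  0.001] [ 0.615 -0.214  0.145]
label_bar 0.41 [211.1, 146.3, 10.8, 8.2] [0.637 0.118 0.093] [0.626 0.106 0.083] [0.651 0.131 0
[... 776 characters left out ...]
 [ 0.491 -0.097  0.067] [ 0.531 -0.064  0.076]
label_bar 0.43 [215.1, 197.6, 4.9, 7.0] [ 0.473 -0.045  0.073] [ 0.46  -0.049  0.07 ] [ 0.485 -0.041  0.076]
tab_top 0.95 [230.3, 175.3, 52.2, 52.2] [0.56  0.015 0.084] [ 0.433 -0.043  0.068] [0.615 0.074 0.118]
lamp_button_top 0.51 [307.1, 211.2, 13.0, 5.6] [0.644 0.115 0.091] [0.627 0.103 0.08 ] [0.653 0.131 0.093]
specimen_pot 0.59 [235.1, 229.1, 22.9, 30.3] [ 0.659 -0.069  0.109] [ 0.584 -0.084  0.069] [ 0.669 -0.035  0.123]
reagent_bottle 0.77 [127.2, 230.1, 41.6, 60.0] [ 0.589 -0.253  0.085] [ 0.427 -0.288 -0.001] [ 0.604 -0.199  0.143]
tube_rack 0.93 [311.0, 158.7, 52.8, 50.7] [0.526 0.282 0.038] [ 0.383  0.265 -0.004] [0.595 0.371 0.054]
```

```bash
python3 - <<'E'
import cv2
im=cv2.imread("pics/top0.png")[120:270,180:340]; cv2.imwrite("pics/top0c.png",cv2.resize(im,None,fx=4,fy=4,interpolation=cv2.INTER_CUBIC)[:600])
E
```

```text
(no output)
```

View pics/top0c.png

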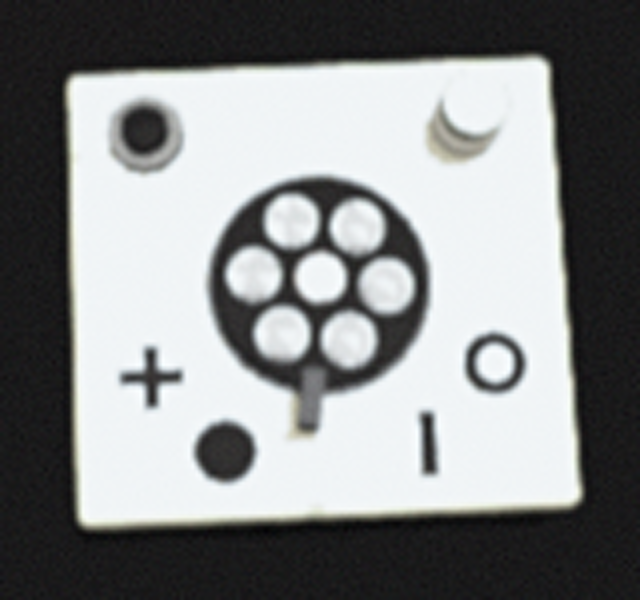

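```bash
cat >> h.py <<'E'
def ray(uv,p,z):
    n=cv2.undistortPoints(np.array(uv,float).reshape(-1,1,2),np.array(p["camera_matrix"]),np.array(p["distortion"]))[:,0]
    R=np.array(p["R"]); C=-R.T@np.array(p["t"]); D=np.c_[n,np.ones(len(n))]@R
    return (C+D*((z-C[2])/D[:,2])[:,None])[:,:2]
E
python3 - <<'E'
from h import *
from scipy.optimize import least_squares
im=cv2.imread("pics/top0.png"); p=cams.camera_params("top"); o=np.array([180,120])
def cen(u,v,r,dark=True):  # sub-pixel darkness/brightness weighted centroid, crop coordinates/4
    u,v=np.array([u,v])/4+o-.375; u0,v0=int(round(u)),int(round(v)); r=int(r)
    g=cv2.cvtColor(im,cv2.COLOR_BGR2GRAY)[v0-r:v0+r+1,u0-r:u0+r+1].astype(float)
    w=np.clip(170-g,0,None) if dark else np.clip(g-130,0,None)
    V,U=np.mgrid[v0-r:v0+r+1,u0-r:u0+r+1]; return [(w*U).sum()/w.sum(),(w*V).sum()/w.sum()]
L=np.array([ray(cen(*c),p,.073)[0] for c in [(151,377,9),(225,451,9),(429,443,9),(495,362,9)]])
hub=ray(cen(320,277,7,False),p,.092)[0]
btn=ray([np.array([145,129])/4+o-.375],p,.092)[0]
A=np.array([-1.1,-.55,.55,1.1])
def f(q):
    c,s=np.cos(q[2]),np.sin(q[2]); M=np.array([[c,-s],[s,c]])
    loc=np.r_[-.108*np.c_[np.cos(A),np.sin(A)],[[0,0],[.09,.095]]]
    return ((loc@M.T+q[:2])-np.r_[L,[hub],[btn]]).ravel()
r=least_squares(f,[.55,.02,0]); print("unit",r.x.round(4),(r.fun*1000).round(1).reshape(-1,2).tolist())
t=ray([np.array(x)/4+o-.375 for x in [(303,368),(326,368),(318,428),(298,430)]],p,.116); print(t.round(4).tolist())
x,y,th=r.x; m=t.mean(0)-[x,y]; print("tabcentre",t.mean(0).round(4),np.hypot(*m),"angle",np.arctan2(-m[1],-m[0])-th)
s=robot.state(); print(Rn.from_quat(s["tcp_rot"]).as_matrix().round(3).tolist())
g=1.1+th; print("target tab dir",[-np.cos(g),-np.sin(g)], "btn",x+.09*np.cos(th)-.095*np.sin(th),y+.09*np.sin(th)+.095*np.cos(th))
E
```

```text
unit [0.554  0.0184 0.0601] [[-0.1, 0.0], [-0.1, -0.1], [0.1, -0.0], [-0.2, -0.6], [-0.7, 0.1], [0.9, 0.7]]
[[0.5009, 0.028], [0.5011, 0.0158], [0.4691, 0.0196], [0.4678, 0.0302]]
tabcentre [0.4847 0.0234] 0.06946340147975281 angle -0.13178049527141683
[[0.915, -0.404, 0.0], [-0.404, -0.915, -0.0], [0.0, 0.0, -1.0]]
target tab dir [np.float64(-0.39921603221458574), np.float64(-0.916856891571876)] btn 0.6381520927783981 0.11865783117182596
```

```bash
cat >> h.py <<'E'
O=np.array([.554,.0184]); TH=.0601; BTN=np.array([.638,.1185])
def turpose(a,r,tan,z):  # pose at turret angle a, radius r, tangential (ccw) offset, tool x = ccw tangent
    g=np.pi+TH+a; e=np.array([np.cos(g),np.sin(g)]); k=np.array([-e[1],e[0]])
    return np.r_[O+r*e+tan*k,z], g+np.pi/2
def rel(pos,yaw,base=None):
    s=robot.state(); B=Rn.from_quat(s["tcp_rot"]) if base is None else base[1]; b=np.array(s["position"]) if base is None else base[0]
    T=Rn.from_euler("z",yaw)*Rn.from_euler("x",np.pi)
    return (B.inv()*T).as_rotvec().round(4), (B.inv().apply(pos-b)*100).round(2)
E
python3 - <<'E'
from h import *
for z in (.2,.098):
    P=turpose(-.132,.072,-.037,z); print(P, rel(*P))
E
```

```text
(array([0.48484403, 0.06047674, 0.2       ]), 4.640488980384689) (array([ 0.    , -0.    ,  1.2269]), array([41.91, 37.38,  2.26]))
(array([0.48484403, 0.06047674, 0.098     ]), 4.640488980384689) (array([ 0.    , -0.    ,  1.2269]), array([41.91, 37.38, 12.46]))
```

servo_tool:
  series:
    - [[0,0,0.11],[3,2.7,0.2],255]
    - [[0,0,0.22],[6,5.4,0.4],255]
    - [[0,0,0.33],[9,8.1,0.6],255]
    - [[0,0,0.44],[12,10.8,0.8],255]
    - [[0,0,0.55],[15,13.4,1],255]
    - [[0,0,0.66],[18,16.1,1.2],255]
    - [[0,0,0.77],[21,18.8,1.4],255]
    - [[0,0,0.88],[24,21.5,1.6],255]
    - [[0,0,0.99],[27,24.2,1.8],255]
    - [[0,0,1.1],[30,26.9,2],255]
    - [[0,0,1.2],[33,29.5,2.1],255]
    - [[0,0,1.227],[36,32.2,2.2],255]
  squeeze: 5

```text
t: 2.1
position: [0.4522, 0.13, 0.2009]
tcp_rot: [-0.68, 0.733, -0.0, 0.001]
contact_force: [1.5, 0.9, -0.8]
grip_width: 0.173
finger_force: 0.0
```

```bash
python3 - <<'E'
from h import *
s=robot.state(); print(s["t"],s["position"],s["grip_width"],s["qpos"])
for z in (.2,.098): print(rel(*turpose(-.132,.072,-.037,z)))
E
```

```text
2.1 [0.45216324 0.12997449 0.20093402] 0.1732841552514233 [ 6.26515750e-01  1.38376131e-01 -3.90206533e-01  9.77507760e-05
 -1.04112880e+00 -7.01942282e-01]
(array([-0.0009,  0.0006, -0.0035]), array([ 6.68, -3.78,  0.09]))
(array([-0.0009,  0.0006, -0.0035]), array([ 6.69, -3.77, 10.29]))
```

servo_tool:
  series:
    - [[0,0,0],[3.4,-1.9,0],255]
    - [[0,0,0],[6.7,-3.8,0],255]
    - [[0,0,0],[6.7,-3.8,2],255]
    - [[0,0,0],[6.7,-3.8,4],255]
    - [[0,0,0],[6.7,-3.8,6],255]
    - [[0,0,0],[6.7,-3.8,8],255]
    - [[0,0,0],[6.7,-3.8,9.3],255]
    - [[0,0,0],[6.7,-3.8,10.2],255]
    - [[0,0,0],[6.7,-3.8,10.2],255]

```text
t: 2.85
position: [0.4837, 0.0618, 0.0969]
tcp_rot: [-0.681, 0.732, 0.001, -0.002]
contact_force: [-0.0, -0.0, 0.3]
grip_width: 0.005
finger_force: 0.0
```

```bash
cat > plan.py <<'E'
from h import *
import sys
s=robot.state(); print(s["t"],np.round(s["position"],4),round(float(s["grip_width"]),3),np.round(s["contact_force"],1),np.round(s["qpos"],3))
tan,z=float(sys.argv[1]),float(sys.argv[2])
for a in map(float,sys.argv[3:]):
    r,t=rel(*turpose(a,.072,tan,z)); print(a,r.tolist(),t.tolist())
E
python3 plan.py -.0155 .098 -.132 -.08 -.02 .04 .1 .16 .22 .28 .34 .4 .46; python3 - <<'E'
from h import *
im,d=cams.capture("scene"); cv2.imwrite("pics/s1.png",cv2.resize(im[100:300,150:400],None,fx=3,fy=3))
E
```

```text
2.85 [0.4837 0.0618 0.0969] 0.005 [-0.  -0.   0.3] [ 0.461  0.293 -0.491 -0.    -0.79  -0.533]
-0.132 [0.0034, -0.0017, -0.0004] [2.27, -0.12, -0.11]
-0.08 [0.0034, -0.0016, -0.0524] [2.65, -0.05, -0.1]
-0.02 [0.0035, -0.0015, -0.1124] [3.08, 0.0, -0.1]
0.04 [0.0035, -0.0014, -0.1724] [3.52, 0.03, -0.1]
0.1 [0.0036, -0.0013, -0.2324] [3.97, 0.04, -0.1]
0.16 [0.0036, -0.0012, -0.2924] [4.41, 0.02, -0.1]
0.22 [0.0036, -0.001, -0.3524] [4.85, -0.03, -0.1]
0.28 [0.0037, -0.0009, -0.4124] [5.28, -0.11, -0.1]
0.34 [0.0037, -0.0008, -0.4724] [5.71, -0.21, -0.1]
0.4 [0.0037, -0.0007, -0.5324] [6.14, -0.34, -0.1]
0.46 [0.0038, -0.0006, -0.5924] [6.55, -0.49, -0.1]
```

View pics/s1.png

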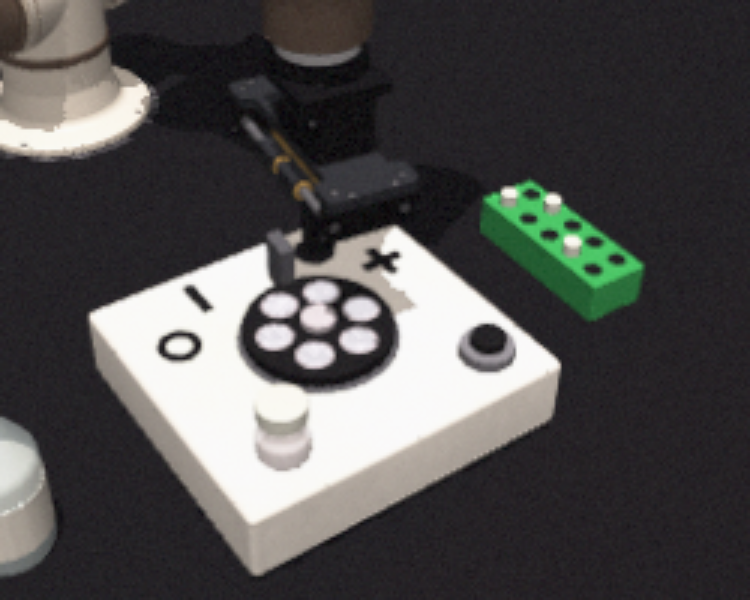

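The closed fingertip (about 318,240) stands beside the tab (280,260) on the clockwise side. The ring is at (180,346). I'll start pushing.

servo_tool:
  series:
    - [[0,0,0],[1,0,-0.1],255]
    - [[0,0,0],[1.7,-0.1,-0.1],255]
    - [[0,0,0],[2.2,-0.1,-0.1],255]
    - [[0,0,-0.05],[2.6,-0.1,-0.1],255]
    - [[0,0,-0.11],[3.1,0,-0.1],255]
    - [[0,0,-0.17],[3.5,0,-0.1],255]
    - [[0,0,-0.23],[4,0,-0.1],255]
    - [[0,0,-0.29],[4.4,0,-0.1],255]
    - [[0,0,-0.35],[4.8,0,-0.1],255]
    - [[0,0,-0.41],[5.3,-0.1,-0.1],255]
    - [[0,0,-0.47],[5.7,-0.2,-0.1],255]
    - [[0,0,-0.47],[5.7,-0.2,-0.1],255]

```text
t: 3.9
position: [0.4834, 0.0047, 0.1004]
tcp_rot: [0.833, -0.553, 0.001, -0.001]
contact_force: [0.5, -1.1, -0.5]
grip_width: 0.008
finger_force: 0.0
```

```bash
python3 plan.py -.0155 .098 .34 .4 .46 .52 .58 .64 .7 .76 .82 .88 .94 1.0 ; python3 - <<'E'
from h import *
im,d=cams.capture("scene"); cv2.imwrite("pics/s2.png",cv2.resize(im[100:300,150:400],None,fx=3,fy=3))
E
```

```text
3.9 [0.4834 0.0047 0.1004] 0.008 [ 0.5 -1.1 -0.5] [ 0.347  0.279 -0.501 -0.    -0.788  0.051]
0.34 [-0.0024, -0.0001, -0.0021] [-0.06, 0.16, 0.24]
0.4 [-0.0024, -0.0002, -0.0621] [0.38, 0.24, 0.24]
0.46 [-0.0024, -0.0002, -0.1221] [0.82, 0.3, 0.24]
0.52 [-0.0024, -0.0003, -0.1821] [1.26, 0.32, 0.24]
0.58 [-0.0024, -0.0004, -0.2421] [1.7, 0.32, 0.24]
0.64 [-0.0024, -0.0005, -0.3021] [2.14, 0.3, 0.24]
0.7 [-0.0024, -0.0005, -0.3621] [2.58, 0.24, 0.24]
0.76 [-0.0024, -0.0006, -0.4221] [3.01, 0.16, 0.24]
0.82 [-0.0024, -0.0007, -0.4821] [3.44, 0.06, 0.24]
0.88 [-0.0023, -0.0007, -0.5421] [3.86, -0.07, 0.24]
0.94 [-0.0023, -0.0008, -0.6021] [4.28, -0.23, 0.24]
1.0 [-0.0023, -0.0009, -0.6621] [4.68, -0.41, 0.24]
```

View pics/s2.png

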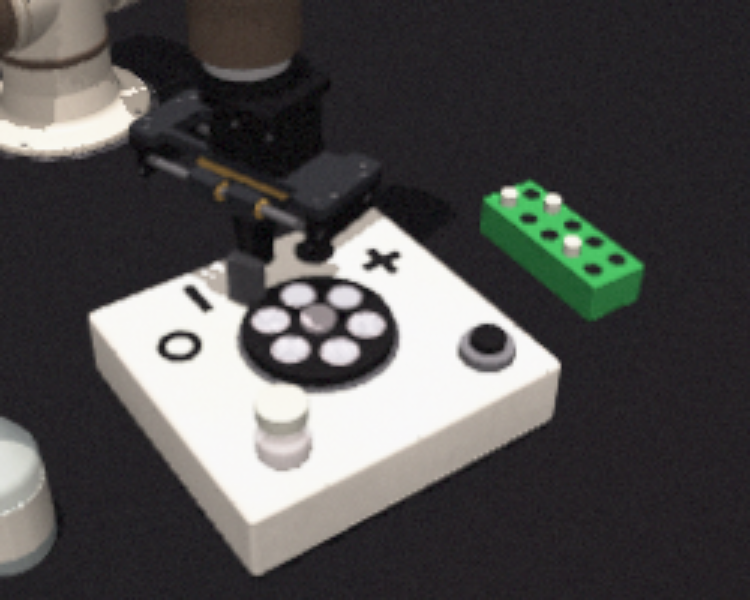

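The tab (245,280) has turned with the fingertip behind it (255,235), and the pot, bottle and rack haven't moved. I'll carry on pushing.

servo_tool:
  series:
    - [[0,0,-0.06],[0.4,0.2,0.2],255]
    - [[0,0,-0.12],[0.8,0.3,0.2],255]
    - [[0,0,-0.18],[1.3,0.3,0.2],255]
    - [[0,0,-0.24],[1.7,0.3,0.2],255]
    - [[0,0,-0.3],[2.1,0.3,0.2],255]
    - [[0,0,-0.36],[2.6,0.2,0.2],255]
    - [[0,0,-0.42],[3,0.2,0.2],255]
    - [[0,0,-0.48],[3.4,0.1,0.2],255]
    - [[0,0,-0.54],[3.9,-0.1,0.2],255]
    - [[0,0,-0.6],[4.3,-0.2,0.2],255]
    - [[0,0,-0.6],[4.3,-0.2,0.2],255]

```text
t: 4.87
position: [0.5013, -0.034, 0.0978]
tcp_rot: [0.959, -0.283, 0.0, -0.0]
contact_force: [0.8, -0.1, -0.3]
grip_width: 0.005
finger_force: 0.0
```

```bash
python3 plan.py -.0155 .098 .94 .98 1.02 1.06 1.1 ; python3 - <<'E'
from h import *
im,d=cams.capture("scene"); cv2.imwrite("pics/s3.png",cv2.resize(im[150:260,180:300],None,fx=5,fy=5))
im,d=cams.capture("top"); cv2.imwrite("pics/t3.png",cv2.resize(im[120:270,180:340],None,fx=4,fy=4))
E
```

```text
4.8667 [ 0.5013 -0.034   0.0978] 0.005 [ 0.8 -0.1 -0.3] [ 0.256  0.313 -0.458  0.    -0.8    0.741]
0.94 [-0.0, -0.0001, -0.0032] [0.05, -0.06, -0.02]
0.98 [-0.0, -0.0001, -0.0432] [0.34, -0.01, -0.02]
1.02 [-0.0, -0.0001, -0.0832] [0.64, 0.04, -0.02]
1.06 [-0.0, -0.0001, -0.1232] [0.93, 0.07, -0.02]
1.1 [-0.0, -0.0001, -0.1632] [1.22, 0.09, -0.02]
```

View pics/s3.png

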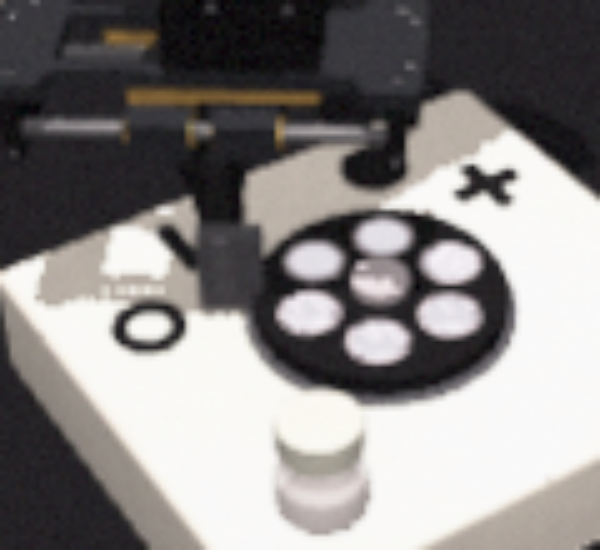

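View pics/t3.png

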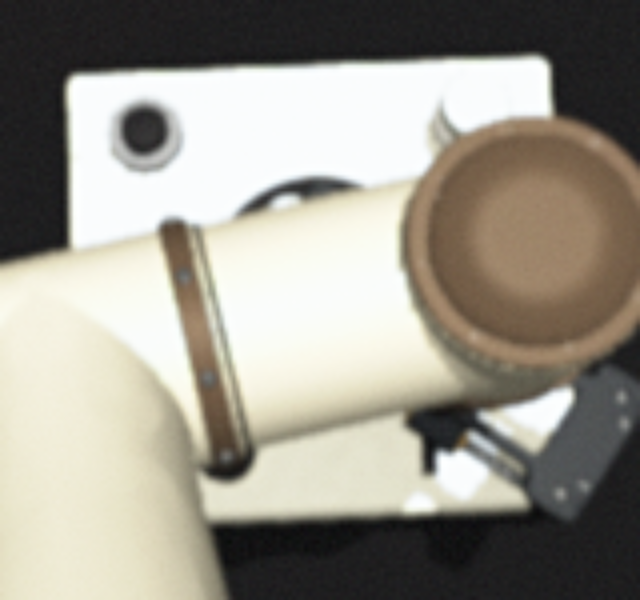

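Scene: tab at about (230,262), nearly in line with hub and ring (150,326), with the finger behind it at (220,190). In the top view the arm hides the tab. I'll push a bit short, then back off, lift and measure.

servo_tool:
  series:
    - [[0,0,-0.04],[0.3,0,0],255]
    - [[0,0,-0.07],[0.55,0,0],255]
    - [[0,0,-0.1],[0.75,0,0],255]
    - [[0,0,-0.1],[0.75,0,0],255]
    - [[0,0,-0.1],[-1,0,0],255]
    - [[0,0,-0.1],[-2,0,0],255]
    - [[0,0,-0.1],[-2.5,0,-4],255]
    - [[0,0,-0.1],[-4,0,-8],255]
    - [[0,0,-0.1],[-8,0,-10],255]
    - [[0,0,-0.1],[-12,0,-10],255]
    - [[0,0,-0.1],[-14,0,-10],255]
    - [[0,0,-0.1],[-14,0,-10],255]

```text
t: 5.97
position: [0.3803, 0.0431, 0.1983]
tcp_rot: [0.972, -0.233, 0.0, -0.001]
contact_force: [-1.0, 0.1, -0.7]
grip_width: 0.006
finger_force: 0.0
```

```bash
python3 - <<'E'
from h import *
print(robot.state()["position"],robot.state()["t"])
ims=[]
for c in ("top","wrist"):
    im,d=cams.capture(c); cv2.imwrite(f"pics/{c}4.png",im); ims.append(im)
ims[0]=cv2.resize(ims[0][120:270,180:340],(512,480))[:384]
cv2.imwrite("pics/c4.png",cv2.resize(np.hstack(ims),(800,300)))
E
```

```text
[0.38027717 0.04312625 0.19830268] 5.9667
```

View pics/c4.png

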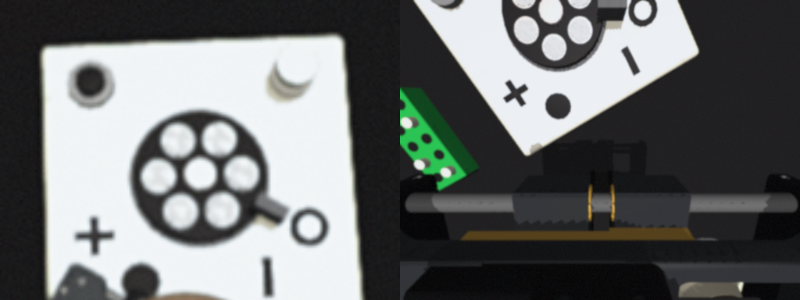

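Left half (top view): tab at (268,208), almost in line from the hub (200,173) to the ring (309,227). The wrist view confirms it. Next I'll measure the angle precisely from the filter windows.

```bash
cat > ang.py <<'E'
from h import *
import sys
def filt(fn):
    p=cams.camera_params("top"); g=cv2.cvtColor(cv2.imread(fn),cv2.COLOR_BGR2GRAY)
    s=4; g=cv2.resize(g[120:270,180:340],None,fx=s,fy=s,interpolation=cv2.INTER_CUBIC)
    n,l,st,c=cv2.connectedComponentsWithStats((g>130).astype(np.uint8))
    out=[]
    for i in range(1,n):
        w=ray([c[i]/s+[180,120]-.375],p,.085)[0]-O; r=np.hypot(*w)
        if 400<st[i,4]<5000 and .02<r<.055: out.append(np.arctan2(-w[1],-w[0])-TH)
    return np.array(out)
a0,a=filt("pics/top0.png"),filt(sys.argv[1])
m=np.pi/3; ph=lambda x: np.angle(np.exp(1j*x*6).mean())/6
print(len(a0),len(a)); d=(ph(a)-ph(a0))%m
print("by filters",[round(-.132+d+k*m,3) for k in (0,1)])
p=cams.camera_params("top")
im=cv2.imread(sys.argv[1]); cv2.imwrite(sys.argv[2],cv2.resize(im[180:225,245:315],None,fx=11,fy=11,interpolation=cv2.INTER_CUBIC))
E
python3 ang.py pics/top4.png pics/tab4.png
```

```text
6 6
by filters [np.float64(-0.013), np.float64(1.034)]
```

View pics/tab4.png

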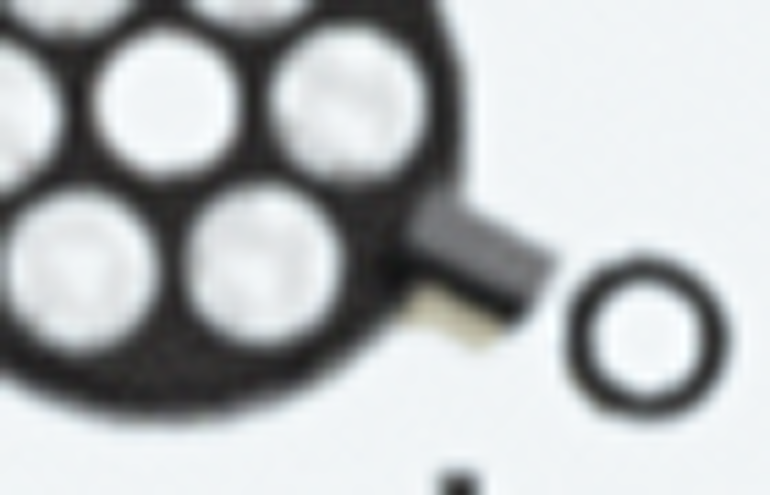

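```bash
python3 - <<'E'
import sys; sys.argv=["","pics/top4.png","pics/x.png"]
exec(open("ang.py").read())
print("phase",ph(a0),ph(a),"spread",np.sort(a0).round(3),np.sort(a).round(3))
t=ray([np.array(x)/11+[245,180]-.45 for x in [(438,190),(555,259),(530,302),(408,240)]],p,.116)
m_=t.mean(0)-O; e=(t[1]+t[2]-t[0]-t[3]); s=t[0]+t[1]-t[2]-t[3]
print(np.hypot(*m_),"tab",np.arctan2(-m_[1],-m_[0])-TH,"edge dir",np.arctan2(-e[1],-e[0])-TH)
# template: tab top-face outline predicted at angles, grey-level match on both pictures
for fn in ("pics/top0.png","pics/top4.png"):
    g=cv2.cvtColor(cv2.imread(fn),cv2.COLOR_BGR2GRAY).astype(np.float32)
    best=[]
    for al in np.arange(-.3,1.4,.005):
        q=TH+al+np.pi; u=np.array([np.cos(q),np.sin(q)]); k=np.array([-u[1],u[0]])
        R_,T_=np.meshgrid(np.linspace(.056,.082,20),np.linspace(-.012,.012,41))
        X=np.c_[O+R_.ravel()[:,None]*u+T_.ravel()[:,None]*k,np.full(R_.size,.116)]
        uv=cv2.projectPoints(X,cv2.Rodrigues(np.array(p["R"]))[0],np.array(p["t"]),np.array(p["camera_matrix"]),np.array(p["distortion"]))[0].reshape(R_.shape+(2,)).astype(np.float32)
        v=cv2.remap(g,uv[...,0],uv[...,1],cv2.INTER_LINEAR); inn=abs(T_)<.0055
        best.append((np.mean(np.abs(v[inn]-110)),al))
    best.sort(); print(fn,best[:6])
E
python3 plan.py -.0155 .098 1.04 1.1
```

```text
6 6
by filters [np.float64(-0.013), np.float64(1.034)]
phase 0.3980772320532129 0.5166950783388436 spread [-2.749 -1.712 -0.66   0.406  1.459  2.502] [-2.632 -1.593 -0.54   0.521  1.582  2.621]
0.068285959409585 tab 1.0367634817153886 edge dir 1.0203105590006059
pics/top0.png [(np.float32(13.534856), np.float64(-0.14499999999999985)), (np.float32(13.742604), np.float64(-0.13999999999999985)), (np.float32(13.769889), np.float64(-0.14999999999999986)), (np.float32(14.266894), np.float64(-0.13499999999999984)), (np.float32(14.340132), np.float64(-0.15499999999999986)), (np.float32(15.122343), np.float64(-0.15999999999999986))]
pics/top4.png [(np.float32(17.949276), np.float64(1.025000000000001)), (np.float32(18.112633), np.float64(1.0200000000000011)), (np.float32(18.133177), np.float64(1.0300000000000011)), (np.float32(18.603657), np.float64(1.0150000000000012)), (np.float32(18.747442), np.float64(1.0350000000000013)), (np.float32(19.394737), np.float64(1.0100000000000011))]
6.0667 [0.3832 0.0428 0.1983] 0.01 [-0.6  1.2 -0. ] [ 0.539 -0.016 -0.567  0.    -1.017  0.561]
1.04 [-0.0019, -0.0016, -0.0006] [14.76, 1.64, 10.05]
1.1 [-0.0018, -0.0017, -0.0606] [15.19, 1.72, 10.05]
```

Tab is at about 1.037 rad, so it needs about 0.063 more. I'll retrace the path and push the remaining ~4.5 mm.

servo_tool:
  series:
    - [[0,0,0],[3.5,0.3,0],255]
    - [[0,0,0],[7,0.7,0],255]
    - [[0,0,0],[10.6,1,2],255]
    - [[0,0,0],[12.2,1.2,6],255]
    - [[0,0,0],[12.7,1.3,10],255]
    - [[0,0,0],[13.7,1.4,10],255]
    - [[0,0,0],[14.5,1.5,10],255]
    - [[0,0,-0.02],[14.8,1.5,10],255]
    - [[0,0,-0.04],[15,1.5,10],255]
    - [[0,0,-0.06],[15.13,1.5,10],255]
    - [[0,0,-0.06],[15.13,1.5,10],255]
    - [[0,0,-0.06],[15.13,1.5,10],255]

```text
t: 7.07
position: [0.5118, -0.0398, 0.0992]
tcp_rot: [0.979, -0.205, 0.001, -0.0]
contact_force: [-2.0, -0.4, 0.7]
grip_width: 0.003
finger_force: 1.0
```

servo_tool:
  series:
    - [[0,0,0],[-1,0,0],255]
    - [[0,0,0],[-2,0,0],255]
    - [[0,0,0],[-2.5,0,-4],255]
    - [[0,0,0],[-4,0,-8],255]
    - [[0,0,0],[-8,0,-10],255]
    - [[0,0,0],[-12,0,-10],255]
    - [[0,0,0],[-14,0,-10],255]
    - [[0,0,0],[-14,0,-10],255]

```text
t: 7.73
position: [0.3793, 0.0169, 0.1984]
tcp_rot: [0.979, -0.203, 0.001, -0.002]
contact_force: [0.6, -0.2, -0.5]
grip_width: 0.005
finger_force: 0.0
```

```bash
python3 - <<'E'
from h import *
im,d=cams.capture("top"); cv2.imwrite("pics/top5.png",im)
s=robot.state(); print(s["t"],s["position"])
for z in (.2,.11): print(rel(np.r_[BTN,z],-23.8*np.pi/180-.0), rel(np.r_[BTN,z],TH-.35))
E
python3 ang.py pics/top5.png pics/tab5.png
```

```text
7.7833 [0.38145458 0.01693572 0.19857027]
(array([-0.0034, -0.0026,  0.0061]), array([ 19.49, -19.53,  -0.03])) (array([-0.0033, -0.0028, -0.1194]), array([ 19.49, -19.53,  -0.03]))
(array([-0.0034, -0.0026,  0.0061]), array([ 19.47, -19.5 ,   8.97])) (array([-0.0033, -0.0028, -0.1194]), array([ 19.47, -19.5 ,   8.97]))
6 6
by filters [np.float64(0.065), np.float64(1.113)]
```

View pics/tab5.png

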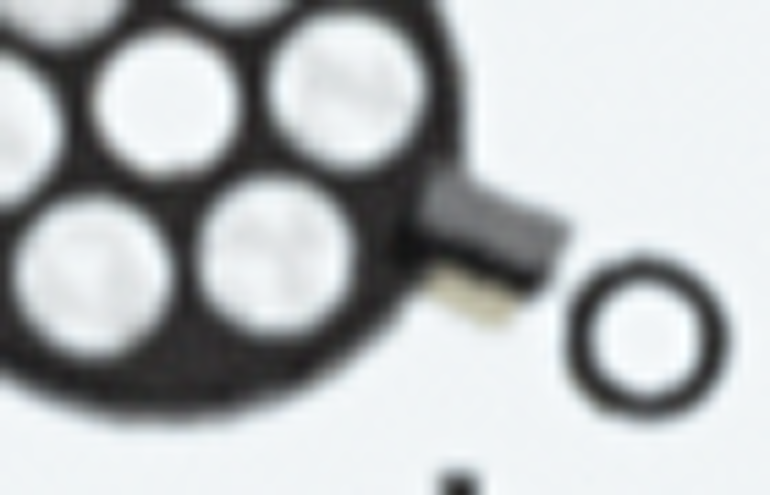

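Angle is about 1.11 rad against 1.10, which is within a degree of squarely at the ring: tab (495,215) points at ring (648,338). Next, the button: check housing height and centre.

```bash
python3 - <<'E'
from h import *
im,d=cams.capture("top"); p=cams.camera_params("top")
m=np.zeros(d.shape,bool); m[142:166,202:230]=1
P=pts("top",m,d,p); r=np.hypot(*(P[:,:2]-BTN).T)
for a,b in [(0,.01),(.01,.014),(.014,.016),(.016,.018),(.018,.021),(.021,.025),(.025,.03)]:
    k=(r>=a)&(r<b); print(a,k.sum(),np.percentile(P[k,2],[10,50,90]).round(4))
c=P[P[:,2]>.088]; print(c[:,:2].min(0),c[:,:2].max(0),c.mean(0))
c=P[P[:,2]>.078]; print(c[:,:2].min(0),c[:,:2].max(0),c.mean(0))
E
```

```text
0 59 [0.0919 0.094  0.0959]
0.01 72 [0.0842 0.0914 0.095 ]
0.014 23 [0.0815 0.0839 0.0855]
0.016 35 [0.0818 0.084  0.0853]
0.018 93 [0.0751 0.0826 0.0851]
0.021 83 [0.0687 0.0719 0.0821]
0.025 145 [0.0696 0.0714 0.0734]
[0.62572205 0.10632319] [0.65126464 0.13146661] [0.63802503 0.11867691 0.09320487]
[0.61704155 0.09789156] [0.65926514 0.13916373] [0.6369465  0.11829054 0.08733442]
```

servo_tool:
  series:
    - [[0,0,0],[2.8,-2.8,0],255]
    - [[0,0,0],[5.6,-5.6,0],255]
    - [[0,0,0],[8.4,-8.4,0],255]
    - [[0,0,0],[11.2,-11.2,0],255]
    - [[0,0,0],[14,-14,0],255]
    - [[0,0,0],[16.8,-16.8,0],255]
    - [[0,0,0],[19.5,-19.5,0],255]
    - [[0,0,0],[19.5,-19.5,3],255]
    - [[0,0,0],[19.5,-19.5,6],255]
    - [[0,0,0],[19.5,-19.5,8.5],255]
    - [[0,0,0],[19.5,-19.5,8.5],255]

```text
t: 8.75
position: [0.637, 0.1151, 0.105]
tcp_rot: [0.979, -0.206, -0.006, 0.003]
contact_force: [-1.1, -0.6, -1.3]
grip_width: 0.005
finger_force: 0.0
```

```bash
python3 - <<'E'
from h import *
for i in range(3):
    s=robot.state(); print(s["t"],np.round(s["position"],4),np.round(s["contact_force"],1),rel(np.r_[BTN,.092],np.arctan2(-.404,.915)))
    im,d=cams.capture("scene")
cv2.imwrite("pics/s6.png",cv2.resize(im[100:300,150:400],None,fx=3,fy=3))
E
```

```text
8.75 [0.637  0.1151 0.105 ] [-1.1 -0.6 -1.3] (array([0.0084, 0.0098, 0.001 ]), array([-0.03, -0.36,  1.29]))
8.8 [0.6388 0.1155 0.1086] [-0.5  0.   0.3] (array([0.0056, 0.0051, 0.0022]), array([-0.19, -0.25,  1.66]))
8.85 [0.6406 0.116  0.1115] [0.4 0.3 1.5] (array([0.0021, 0.0006, 0.0029]), array([-0.33, -0.13,  1.95]))
```

View pics/s6.png

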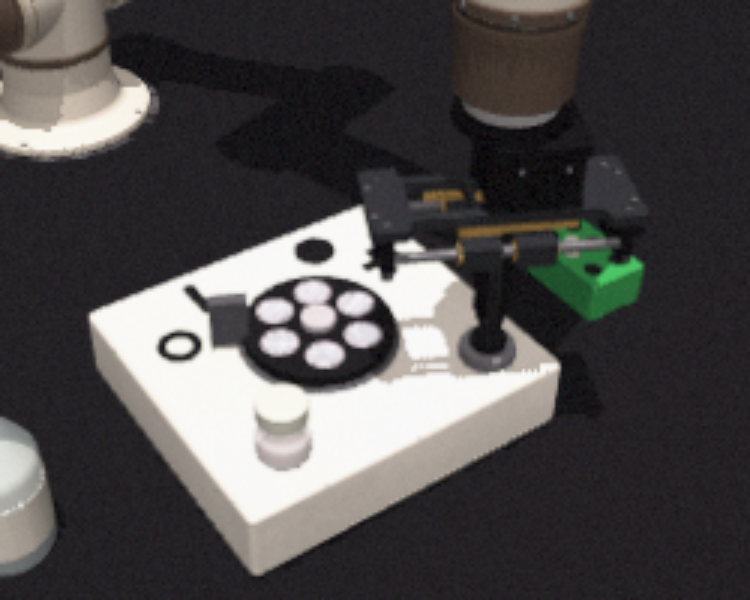

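The fingertip is over the button (490,345). The tab at (230,320) still points at the ring (180,346), and nothing else has moved. Now I'll press gradually.

servo_tool:
  series:
    - [[0,0,0],[-0.3,-0.1,0],255]
    - [[0,0,0],[-0.3,-0.1,0.6],255]
    - [[0,0,0],[-0.3,-0.1,1.2],255]
    - [[0,0,0],[-0.3,-0.1,1.6],255]
    - [[0,0,0],[-0.3,-0.1,1.9],255]
    - [[0,0,0],[-0.3,-0.1,2.1],255]
    - [[0,0,0],[-0.3,-0.1,2.3],255]
    - [[0,0,0],[-0.3,-0.1,2.4],255]
    - [[0,0,0],[-0.3,-0.1,2.5],255]
    - [[0,0,0],[-0.3,-0.1,2.5],255]
    - [[0,0,0],[-0.3,-0.1,2.5],255]

```text
t: 9.82
position: [0.6374, 0.1186, 0.0879]
tcp_rot: [0.979, -0.205, -0.0, 0.0]
contact_force: [-2.2, -0.1, 3.9]
grip_width: 0.005
finger_force: 2.0
```

servo_tool:
  series:
    - [[0,0,0],[0,0,0.1],255]
    - [[0,0,0],[0,0,0.2],255]
    - [[0,0,0],[0,0,0.3],255]
    - [[0,0,0],[0,0,0.3],255]
    - [[0,0,0],[0,0,0.3],255]
    - [[0,0,0],[0,0,0.3],255]

```text
t: 10.32
position: [0.6375, 0.1186, 0.0864]
tcp_rot: [0.979, -0.205, 0.0, 0.0]
contact_force: [-5.8, -0.1, 11.1]
grip_width: 0.003
finger_force: 5.5
```

servo_tool:
  series:
    - [[0,0,0],[0,0,0.1],255]
    - [[0,0,0],[0,0,0.2],255]
    - [[0,0,0],[0,0,0.2],255]
    - [[0,0,0],[0,0,0.2],255]

```text
t: 10.65
position: [0.6376, 0.1186, 0.0862]
tcp_rot: [0.979, -0.204, 0.001, 0.0]
contact_force: [-8.6, 0.1, 18.6]
grip_width: 0.008
finger_force: 9.1
```

servo_tool:
  series:
    - [[0,0,0],[0,0,-0.4],255]
    - [[0,0,0],[0,0,-0.8],255]
    - [[0,0,0],[0,0,-1.5],255]
    - [[0,0,0],[0,0,-3],255]
    - [[0,0,0],[0,0,-6],255]
    - [[0,0,0],[0,0,-9],255]
    - [[0,0,0],[-4,0,-12],255]
    - [[0,0,0],[-8,0,-12],255]
    - [[0,0,0],[-12,0,-12],255]
    - [[0,0,0],[-16,0,-12],255]
    - [[0,0,0],[-16,0,-12],255]
    - [[0,0,0],[-16,0,-12],255]

```text
t: 11.65
position: [0.4901, 0.1839, 0.2031]
tcp_rot: [0.979, -0.203, 0.001, -0.001]
contact_force: [0.5, -0.1, -0.1]
grip_width: 0.004
finger_force: 0.0
```

```bash
python3 - <<'E'
from h import *
im,d=cams.capture("top"); cv2.imwrite("pics/top7.png",im); p=cams.camera_params("top")
m=np.zeros(d.shape,bool); m[142:166,202:230]=1
P=pts("top",m,d,p); k=np.hypot(*(P[:,:2]-BTN).T)<.01; print("button z",np.median(P[k,2]),k.sum())
im,d=cams.capture("scene"); cv2.imwrite("pics/s7.png",cv2.resize(im[100:300,100:400],(800,533)))
print(robot.state()["t"],robot.state()["contact_force"])
E
python3 ang.py pics/top7.png pics/tab7.png
```

```text
button z 0.09339493031117199 58
11.75 [-0.09700139 -0.27333179  0.27056099]
6 6
by filters [np.float64(0.065), np.float64(1.113)]
```

View pics/s7.png

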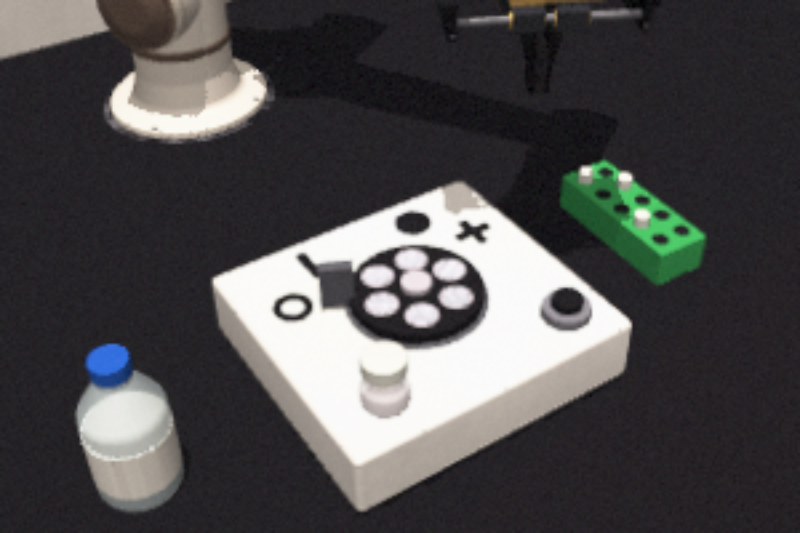

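The button bottomed out (18.6 N with no further travel) and is back up (567,302). The tab (337,285) points at the ring (293,307), the robot is clear, and the pot, bottle and rack are where they were.

```bash
python3 -c "
from bench import ticket
print(ticket.job_done())"
```

```text
the job is handed in; nothing more can be done
None
```

The job is handed in: the tab points at the ring label (about 1.11 rad measured against 1.10), the lamp button was pressed right down and came back up, and the pot, bottle and rack were left where they stood.

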